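Shut the drying chamber and set its bleed valve

TASK

Get the vacuum drying chamber ready for pumping down: first lower its hinged lid all the way shut without letting it slam. Then turn the handwheel of the bleed valve clockwise until it is fully closed against its stop, and from there open it by exactly two turns. The program finishes while the gripper is still holding the wheel's upright handle between its fingers, so that the setting cannot creep; leave the things standing around undisturbed.

Things in the scene. Friction and masses are not known exactly. Their poses are not given: they have to be found in the camera images.
- drying_chamber: white box of a small vacuum drying chamber, 150 (x) by 170 (y) by 70 mm high, fixed to the desk, a glass dish inside; origin at the centre of its underside, x towards its hinge side (away from the robot at yaw 0), y to its left, z up. A round gauge stands 33 mm out of its front wall, a short capped port out of its left wall, the bleed valve is on its right side
- lid_hinge (a point): middle of the lid's hinge axis, at the rear top edge of the chamber (82 mm behind the chamber's centre line and 72 mm above the desk); the axis runs along the chamber's y
- lid_tab (a point): centre of the lid's pull tab, a flat aluminium tongue 60 mm wide, 8 mm thick, that stands out 19 mm from the middle of the lid's front edge, 168 mm from the hinge axis; it moves with the lid. The frame's front bar beside it spans 138 to 158 mm from the axis
- chamber_lid (a joint): opening of the lid in rad: 0 = shut flat, grows as the front edge rises; starts at about 1.0 to 1.4. Aluminium frame with a clear pane, 150 by 170 mm, 14 mm thick. Its underside lies in the plane of the hinge axis, its outer face 14 mm from it (the pane 4 mm lower). Stiff hinge: it stays at any angle and must be pushed down, with 2 to 3 N near its front edge
- valve_axis (a point): point on the valve stem's vertical axis at the height of the middle of the handle (134 mm above the desk), beside the chamber's right wall, 137 mm from the chamber's centre. The hub of the wheel lies below it; nothing is at the point itself
- valve_wheel (a joint): angle of the level black handwheel (90 mm across, top 103 mm above the desk, hub nut 107 mm) in rad: 0 = valve fully closed against its stop; grows as it opens, counter-clockwise from above, one turn = 6.283; range four turns; starts about 0.25 to 0.65 turn open. Stiff packing: it takes about 3.5 N at the handle and stays where it is left
- valve_handle: upright black handle on the wheel's rim, 18 mm thick and 50 mm tall, 36 mm from the stem axis, spins freely about its own vertical axis so it can be gripped and led round without turning the wrist; origin at its centre, 134 mm above the desk (109 to 159 mm)
- immersion_oil: small brown bottle with black cap, 26 mm across, 68 mm tall, bystander; origin at the centre of its underside
- sample_cup_2: specimen cup with screw lid, 60 mm across, 70 mm tall, bystander; origin at the centre of its underside
- cream_jar: small white jar with a cream screw lid, 30 mm across, 36 mm tall, bystander; origin at the centre of its underside
- tally_counter: hand tally counter, 72 by 50 by 22 mm, bystander; origin at the centre of its underside

How it is judged:
By the outcome, as a careful person would: the job done as asked, in the order asked, and still so for the second after the job is handed in, while the arm keeps its last pose, push and grip.
It also fails if it takes over 72 s, if anything falls off the work surface, if the arm or the gripper's body presses on something with over 40 N, if the wrist force passes 120 N, or if a joint passes its speed limit or range.

ROBOT

A 6-joint arm with a two-finger parallel gripper is mounted at the origin on a cart in front of the work surface, level with it; the furniture and walls round the work are solid. World frame = base frame: x ahead of the robot, y to its left, z up, the work surface at z = 0. Lengths are in m, angles in rad, forces in N, time in s.
With the tool pointing down it reaches from about 0.375 to 0.925 m from the base axis. Payload 5.7 kg.
Tool frame: the origin (TCP) lies midway between the tips of the shut fingers; the grasp point (between the pads) lies arm.grasp_offset behind it (arm.grasp_offset is the distance from the TCP to the grasp point, in m); z points along the fingers, y is the line along which they close (so a half turn about z gives the same grasp; the last joint's range is limited). The gripper opens to 85 mm and grips with 20 to 120 N. Pads are 22 mm wide; open, the fingers measure 114 mm over their backs; the gripper's body (76 mm by 85 mm) begins 54 mm behind the grasp point. The pads swing forward as they close: fully open they stand 13 mm farther back than shut.
Start: joints at [-1.417, 0.359, 1.51, -0, 1.272, -0.115], TCP at [0.159, -0.578, 0.231] pointing down, gripper open.
Joint ranges: [-2.97, 2.97], [-1.01, 2.36], [0.21, 2.38], [-0.96, 4.11], [0.2, 2.71], [-2.98, 2.98]. Speed limits (rad/s): [2.39, 2.39, 3.14, 3.14, 3.14, 3.14].

INTERFACE

Orientations are given as a unit quaternion [x, y, z, w].
In Python, from station import state, eyes, job, arm gives the robot as it stands.
- The arm moves only by the shell command python3 -m pendant 'ROWS' [FORCE]. ROWS is a JSON object of lists of equal length, an entry for each row: "gripper": the finger opening in m, from 0 to 0.0854; "travel": the shift along the tool's x, y, z in m, a list of three; "twist": the turn about the tool's z in rad. A call has 1 to 8 rows; each row shifts and turns the commanded pose from where the row before left it, along the tool's axes as they then stand; what a row does not reach is not made up. A row lasts 1/12 s, in which the tool goes at most 41.7 mm and 7.16 degrees, less where a joint would pass 70% of its speed; a pose out of reach is approached as far as the arm can. A call with a gripper value outside its range is refused whole. The fingers move at their own pace and stop on an object; FORCE is the grip in N (left out, the last holds). Time passes only in rows, so rows that do not move let the fingers close. It gives the time, the measured TCP pose, the force and the opening at its end, in the units of the state.
- state(): the state, without advancing time (a new reading comes with each control period).
- eyes.snapshot(name): name is "side" or "top" or "wrist"; returns a dict with "img" (400x640x3 uint8, blue, green, red), "depth" (400x640 float32, m along the optical axis (not along the pixel's ray), 0 where there is no reading), "K" (3x3 intrinsics, pixels), "rvec" (rotation vector, rad) and "tvec" (3), from world to camera coordinates, as OpenCV has them; the wrist camera has in their place "mount" (4x4, takes a point from camera to tool coordinates, whose origin is the TCP and whose axes are the flange's). Camera axes: x right, y down, z forward; pixel columns grow to the right and rows downward; lengths in m; the calibration is good to about 2 mm. The wrist camera is an equidistant fisheye: a pixel r from the principal point sees the ray r / f radians off the axis. A picture is of the moment at which its call begins: read the wrist's pose just before it.
- job.hand_in(): hands the job in, once; it reports no verdict.
The state is a dict: "t": time; "joints": joint angles; "qd": joint speeds; "joint_torque": joint torques, N m; "position": TCP position; "tcp_rot": TCP orientation; "contact_force": force on the tool from outside, world axes, zero at the start; "torque": the same for the moment, N m; "width": finger opening in m.
Only numpy, scipy, OpenCV 4.12 (cv2) and the standard library are available. Lean on these libraries where they do the work, as an engineer would, in place of code of your own. Each camera call takes 0.05 s, during which the arm holds its last target. There are 200 camera calls.

## Working session

There is one attempt and no reset: what is moved stays moved. The work goes in short steps, Python scripts to look and compute and a shell command to move; the robot and the scene stay as the last step left them, time stands still between calls to the robot, and variables do not carry over. Pictures are saved under pics/ and viewed, on a budget of 10 in all, crops included, one or two more only if the job needs it, and the job is handed in when it is done.

```bash
ls; mkdir -p pics; python3 - <<'E'
from station import state, eyes, job, arm
import cv2, numpy as np
s=state(); print(s, arm.grasp_offset)
for n in("side","top"):
    d=eyes.snapshot(n); cv2.imwrite(f"pics/{n}0.png",d["img"]); np.savez(f"{n}0.npz",**d); print(n,d["K"],d["rvec"],d["tvec"])
E
```

```text
pics
{'t': 0.0, 'joints': array([-1.41710081e+00,  3.59488466e-01,  1.51143475e+00,  3.23644628e-05,
        1.27251360e+00, -1.15081559e-01]), 'qd': array([-0.0015213 , -0.00136663, -0.00021234,  0.0013731 ,  0.00011111,
        0.00090026]), 'joint_torque': array([ 1.75699506e-04, -5.27621734e+01, -2.78621382e+01, -2.41840362e-04,
        1.31413373e-02, -3.66103325e-05]), 'position': array([ 0.15924071, -0.57777396,  0.23046256]), 'tcp_rot': array([ 9.90983660e-01,  1.33979605e-01, -2.34112266e-06, -9.22208799e-04]), 'contact_force': array([ 0.58057875,  0.24055273, -0.64500241]), 'torque': array([-0.01472791, -0.01063356,  0.06573842]), 'width': 0.08521887077343326} 0.0187
side [[364.73461583   0.         318.33631358]
 [  0.         364.73461583 189.14112093]
 [  0.           0.           1.        ]] [ 2.26255478  0.03802573 -0.02892033] [-0.5557312   0.07386991  1.196345  ]
top [[413.32935651   0.         324.55368184]
 [  0.         413.32935651 192.07734269]
 [  0.           0.           1.        ]] [ 2.11497446 -2.11631784  0.18106229] [-0.0076162   0.55670205  1.14608307]
```

View pics/side0.png

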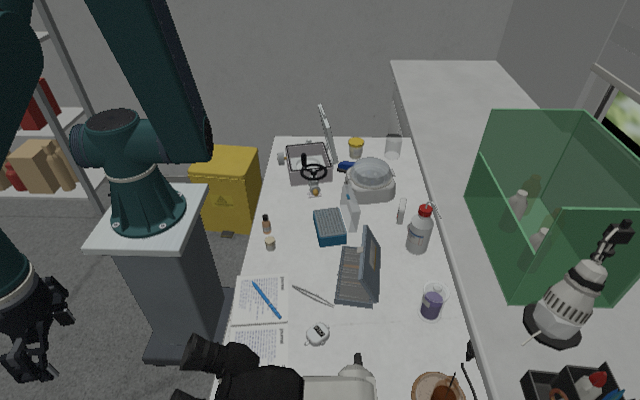

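View pics/top0.png

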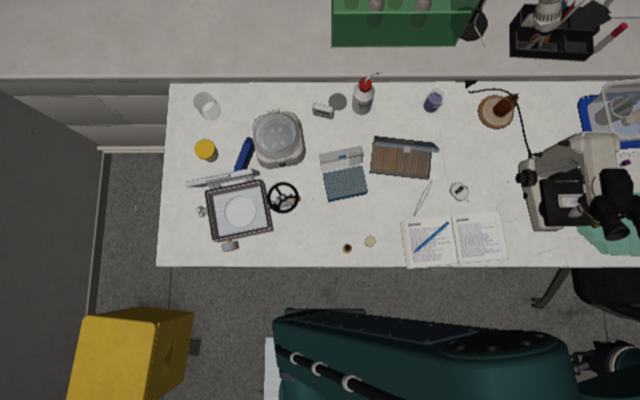

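The side view shows the chamber at about (308,160) with its lid up, and the wheel at (314,172). In the top view the chamber is at (240,210), the lid's edge runs along (190,182)-(258,173), the wheel is at (284,197) and the gauge at (230,245).

```bash
cat > h.py <<'E'
import numpy as np, cv2
from scipy.spatial.transform import Rotation as R
def cloud(d):
    v,u=np.mgrid[:400,:640]; z=d["depth"].astype(float); K=d["K"]
    c=np.stack([(u-K[0,2])/K[0,0]*z,(v-K[1,2])/K[1,1]*z,z],-1)
    M=cv2.Rodrigues(d["rvec"])[0]; w=(c-d["tvec"].ravel())@M
    w[z==0]=np.nan; return w
def ray(d,u,v,h):
    K=d["K"];M=cv2.Rodrigues(d["rvec"])[0]
    r=M.T@np.array([(u-K[0,2])/K[0,0],(v-K[1,2])/K[1,1],1]); o=-M.T@d["tvec"].ravel()
    return o+r*(h-o[2])/r[2]
E
python3 - <<'E'
from h import *
d=dict(np.load("top0.npz")); w=cloud(d)
c=cv2.resize(d["img"][140:270,180:390],None,fx=3.8,fy=3.8,interpolation=cv2.INTER_CUBIC); 
s=dict(np.load("side0.npz")); c2=cv2.resize(s["img"][95:205,265:375],None,fx=3.8*210/110/2.2,fy=3.8*210/110/2.2,interpolation=cv2.INTER_CUBIC)
print(c.shape,c2.shape)
c2=c2[:, :]; out=np.zeros((c.shape[0],800,3),np.uint8); out[:,:c.shape[1]]=c[:,:800]
cv2.imwrite("pics/t1.png",out); cv2.imwrite("pics/s1.png",cv2.resize(s["img"][95:205,265:415],None,fx=5,fy=5,interpolation=cv2.INTER_CUBIC))
# wheel: dark pixels
hsv=cv2.cvtColor(d["img"],cv2.COLOR_BGR2HSV)
m=(w[...,2]>.02)&(w[...,2]<.2)
g=np.zeros((400,640),bool); g[175:220,262:305]=1
k=m&g&(hsv[...,2]<60)&(w[...,2]>.085); p=w[k]; print("wheel",len(p),p.min(0),p.max(0),np.median(p,0))
hi=m&g&(w[...,2]>.13); print("handle",w[hi].mean(0),hi.sum(),w[hi][:,2].max(), np.argwhere(hi).mean(0))
q=w[(w[...,2]>.055)&(w[...,2]<.08)&(np.arange(640)[None]>195)&(np.arange(640)[None]<272)&(np.arange(400)[:,None]>175)&(np.arange(400)[:,None]<245)]
print(len(q),cv2.minAreaRect(q[:,:2].astype(np.float32)))
E
```

```text
(494, 798, 3) (363, 363, 3)
wheel 318 [0.4915305  0.06491486 0.09495869] [0.57430285 0.15188626 0.16199011] [0.5274236  0.11488117 0.10180005]
handle [0.4984275  0.12237151 0.15233675] 41 0.1619901068394147 [206.80487805 274.53658537]
973 ((0.4952545762062073, 0.2546195089817047), (0.17659991979599, 0.19830456376075745), 12.13608455657959)
```

View pics/t1.png

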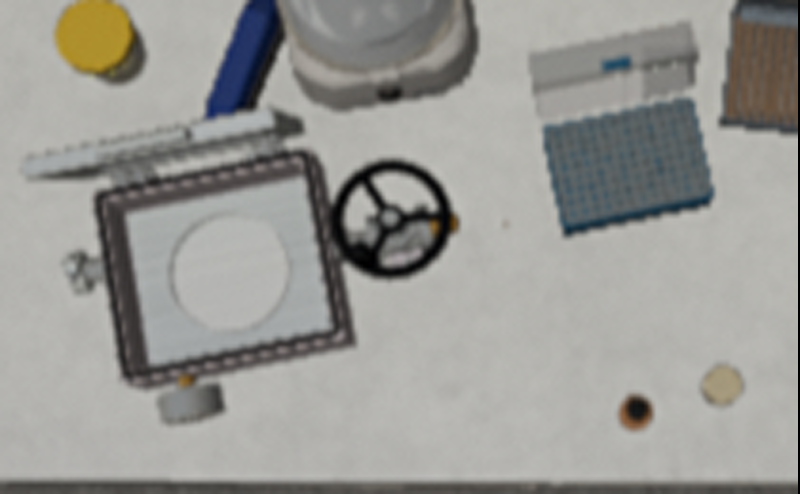

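View pics/s1.png

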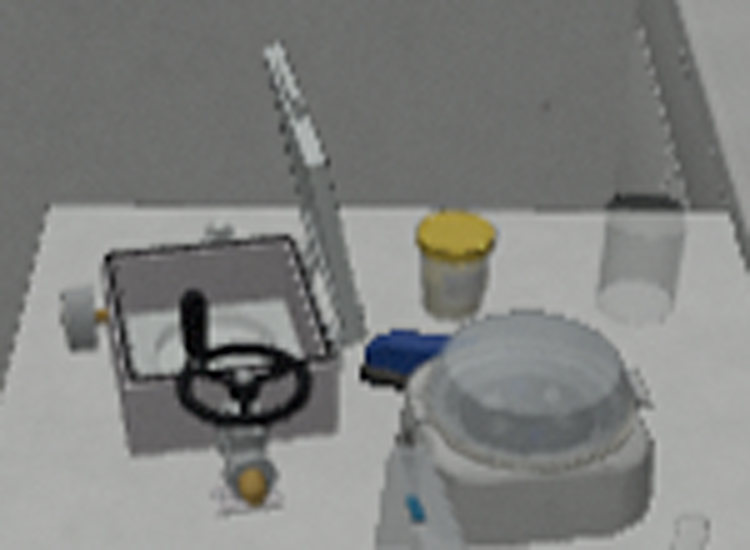

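The crop shows the chamber rim corners at about (97,195), (315,152), (352,345) and (130,385), the wheel rim centred at (391,218), and the handle at lower left near (360,252). The side crop confirms that the lid leans towards the robot.

```bash
python3 - <<'E'
from h import *
d=dict(np.load("top0.npz")); w=cloud(d)
f=lambda u,v,h: ray(d,180+u/3.8-.5,140+v/3.8-.5,h)
C=[f(*c,.071) for c in((97,195),(315,152),(352,345),(130,385))]
C=np.array(C); print(C[:,:2].round(4)); print(np.linalg.norm(np.roll(C,-1,0)-C,axis=1)); c=C.mean(0); print("centre",c)
e=(C[0]-C[1])+(C[3]-C[2]); yaw=np.arctan2(-e[0],e[1]); e2=(C[0]-C[3])+(C[1]-C[2]); print("yaw",yaw,np.arctan2(e2[1],e2[0]))
W=f(391,218,.097); print("wheel",W, np.linalg.norm(W[:2]-c[:2]))
for y in(yaw,np.arctan2(e2[1],e2[0])):
  Rz=np.array([[np.cos(y),-np.sin(y)],[np.sin(y),np.cos(y)]]); print("centre from wheel",W[:2]-Rz@[0,-.137])
y=(yaw+np.arctan2(e2[1],e2[0]))/2
Rz=np.array([[np.cos(y),-np.sin(y)],[np.sin(y),np.cos(y)]])
print("hinge",c[:2]+Rz@[.082,0])
# lid cloud in chamber frame
for n in("top","side"):
  ww=cloud(dict(np.load(n+"0.npz"))).reshape(-1,3); L=ww.copy(); L[:,:2]=(ww[:,:2]-c[:2])@Rz
  k=(L[:,2]>.10)&(L[:,2]<.27)&(abs(L[:,1])<.1)&(L[:,0]>-.05)&(L[:,0]<.11); L=L[k]
  print(n,len(L)); 
  for z in np.arange(.1,.27,.02):
    q=L[(L[:,2]>=z)&(L[:,2]<z+.02)]
    if len(q): print(round(z,2),len(q),np.percentile(q[:,0],[5,50,95]).round(3),np.percentile(q[:,1],[5,95]).round(3))
E
```

```text
[[0.5576 0.3346]
 [0.5904 0.1706]
 [0.4442 0.1389]
 [0.4148 0.3023]]
[0.16729312 0.14956647 0.16602219 0.146414  ]
centre [0.50173016 0.23662332 0.071     ]
yaw 0.1876729816995245 0.21792924127094274
wheel [0.53487816 0.10880421 0.097     ] 0.13204740259128314
centre from wheel [0.50931763 0.24339863]
centre from wheel [0.50525762 0.24256378]
hinge [0.58204967 0.25313926]
top 615
0.1 75 [-0.012  0.027  0.082] [-0.098  0.074]
0.12 33 [0.074 0.076 0.08 ] [-0.079  0.079]
0.14 36 [0.07  0.072 0.074] [-0.079  0.077]
0.16 42 [0.066 0.067 0.072] [-0.079  0.085]
0.18 13 [0.06  0.063 0.073] [-0.079  0.087]
0.2 27 [0.057 0.058 0.068] [-0.08   0.083]
0.22 306 [0.055 0.06  0.068] [-0.073  0.082]
0.24 83 [0.054 0.058 0.062] [-0.023  0.031]
side 326
0.1 35 [0.08  0.084 0.094] [-0.086  0.07 ]
0.12 36 [0.077 0.08  0.09 ] [-0.085  0.072]
0.14 38 [0.072 0.076 0.087] [-0.085  0.072]
0.16 37 [0.069 0.072 0.083] [-0.085  0.069]
0.18 34 [0.065 0.069 0.079] [-0.085  0.071]
0.2 34 [0.06  0.065 0.074] [-0.085  0.061]
0.22 89 [0.059 0.063 0.072] [-0.08   0.076]
0.24 23 [0.058 0.061 0.065] [-0.027  0.025]
```

Measured estimates:
- Yaw is about 0.205 and the chamber centre is about (0.507, 0.242).
- The hinge is about (0.587, 0.259) and the lid angle is about 1.37.
- The valve axis is about (0.535, 0.108).

Next I'll move to a point above and behind the lid with the fingers shut.

```bash
python3 -m pendant '{"gripper":[0,0,0,0,0,0,0,0],"travel":[[0,0,-0.025],[0,0,-0.025],[0,0,-0.025],[0,0,-0.025],[0.0216,-0.0261,0],[0.0216,-0.0261,0],[0.0216,-0.0261,0],[0.0216,-0.0261,0]],"twist":[0.064,0,0,0,0,0,0,0]}' 30
for i in 1 2 3; do python3 -m pendant '{"gripper":[0,0,0,0,0,0,0,0],"travel":[[0.0216,-0.0261,0],[0.0216,-0.0261,0],[0.0216,-0.0261,0],[0.0216,-0.0261,0],[0.0216,-0.0261,0],[0.0216,-0.0261,0],[0.0216,-0.0261,0],[0.0216,-0.0261,0]],"twist":[0,0,0,0,0,0,0,0]}'; done
python3 - <<'E'
from station import state,eyes
from h import *
s=state(); print(s); d=eyes.snapshot("wrist"); cv2.imwrite("pics/w1.png",d["img"]); np.savez("w1.npz",**d,p=s["position"],q=s["tcp_rot"]); print(d["K"],d["mount"])
E
```

```text
t: 0.77
position: [0.2229, -0.4571, 0.3309]
tcp_rot: [0.995, 0.102, 0.0, -0.0]
contact_force: [0.5, -0.8, -0.3]
width: 0.0004
t: 1.43
position: [0.3496, -0.2173, 0.3311]
tcp_rot: [0.995, 0.102, -0.0, -0.0]
contact_force: [-0.3, -1.0, -0.9]
width: -0.0006
t: 2.1
position: [0.4763, 0.0223, 0.331]
tcp_rot: [0.995, 0.102, -0.0, -0.0]
contact_force: [-0.3, 0.0, -0.6]
width: 0.0001
t: 2.77
position: [0.6031, 0.2617, 0.3307]
tcp_rot: [0.995, 0.102, -0.001, 0.0]
contact_force: [0.6, -0.3, -0.3]
width: 0.0001
{'t': 2.7667, 'joints': array([3.04402536e-01, 3.78554586e-01, 1.23569163e+00, 5.26167188e-05,
       1.52841604e+00, 1.67010450e+00]), 'qd': array([ 0.44687696,  0.49426558, -0.74555709, -0.00518792,  0.24452088,
        0.44725048]), 'joint_torque': array([ -0.89838853, -60.73727131, -28.5555464 ,   0.21613915,
        -0.20103293,  -0.55719143]), 'position': array([0.60305458, 0.26170042, 0.33070616]), 'tcp_rot': array([ 9.94746617e-01,  1.02366410e-01, -5.29211488e-04,  8.14702241e-05]), 'contact_force': array([ 0.59571499, -0.2792005 , -0.25936023]), 'torque': array([ 0.00806975,  0.0143242 , -0.01914969]), 'width': 7.200917731337437e-05}
[[309.70691629   0.         322.62973369]
 [  0.         309.70691629 199.22563984]
 [  0.           0.           1.        ]] [[ 4.16963710e-04 -9.62758519e-01 -2.70362462e-01  6.86910355e-02]
 [ 9.99999912e-01  3.88391773e-04  1.59179588e-04 -1.25011284e-03]
 [-4.82449489e-05 -2.70362504e-01  9.62758596e-01 -1.42283780e-01]
 [ 0.00000000e+00  0.00000000e+00  0.00000000e+00  1.00000000e+00]]
```

View pics/w1.png

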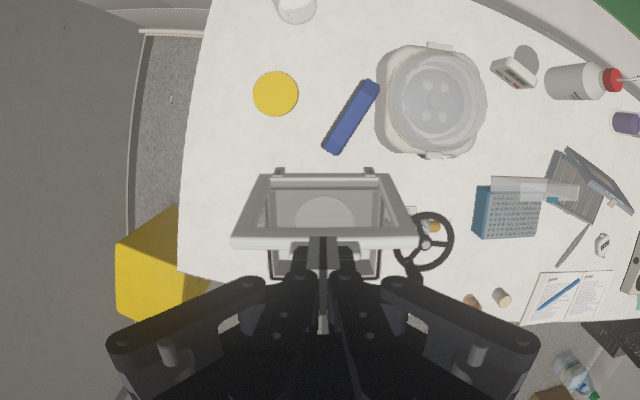

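The wrist view has the lid frame's front bar at rows 235–247, columns 233–408 (centred at u≈320), so the yaw is right. The wheel is centred at (424,241) and the handle is near (413,280).

```bash
cat >> h.py <<'E'
def wray(d,u,v,h,p=None,q=None):
    p=d["p"] if p is None else p; q=d["q"] if q is None else q
    K=d["K"]; a=np.array([u-K[0,2],v-K[1,2]])/K[0,0]; t=np.linalg.norm(a)
    c=np.r_[np.sin(t)*a/t,np.cos(t)]; T=R.from_quat(q); m=d["mount"]
    r=T.apply(m[:3,:3]@c); o=p+T.apply(m[:3,3]); return o+r*(h-o[2])/r[2]
E
python3 - <<'E'
from station import state
from h import *
d=dict(np.load("w1.npz")); s=state(); print(s["position"])
x=np.array([np.cos(.205),np.sin(.205)]); y=np.array([-x[1],x[0]])
print("depth wrist at bar",d["depth"][236:248:3,280],d["depth"][241,424])
for n,u,v,h in(("barfar",280,236,.225),("barnear",280,247,.232),("wheel",424,241,.098),("hingeL",280,172,.072),("hingeR",369,172,.072),("cornerL",233,240,.23),("cornerR",408,240,.23)):
    P=wray(d,u,v,h); e=P[:2]-d["p"][:2]; print(n,P.round(4),"rel tcp tool-x",(e@x).round(4),"left",(e@y).round(4))
E
```

```text
[0.60572574 0.26723441 0.33002785]
depth wrist at bar [0.2653296  0.26308575 0.26264337 0.        ] 0.39550418
barfar [0.5616 0.2922 0.225 ] rel tcp tool-x -0.0343 left 0.0383
barnear [0.5546 0.2902 0.232 ] rel tcp tool-x -0.0417 left 0.0377
wheel [0.5369 0.1075 0.098 ] rel tcp tool-x -0.0962 left -0.1375
hingeL [0.5847 0.3167 0.072 ] rel tcp tool-x -0.0068 left 0.0576
hingeR [0.6088 0.2013 0.072 ] rel tcp tool-x -0.0067 left -0.0603
cornerL [0.5507 0.3323 0.23  ] rel tcp tool-x -0.0369 left 0.0798
cornerR [0.5821 0.1823 0.23  ] rel tcp tool-x -0.0367 left -0.0735
```

```bash
python3 -m pendant '{"gripper":[0,0,0,0,0,0,0,0],"travel":[[0,0,0.027],[0,0,0.027],[0,0,0.027],[0,0,0.027],[-0.0058,0,0],[-0.0058,0,0],[-0.0058,0,0],[-0.0058,0,0]],"twist":[0,0,0,0,0,0,0,0]}'
python3 -m pendant '{"gripper":[0,0,0,0,0,0,0,0],"travel":[[-0.0063,0,0.0012],[-0.0063,0,0.0012],[-0.0063,0,0.0012],[-0.0063,0,0.0012],[-0.007,0,0.0028],[-0.007,0,0.0028],[-0.007,0,0.0028],[-0.007,0,0.0028]],"twist":[0,0,0,0,0,0,0,0]}'
python3 - <<'E'
from station import state,eyes
from h import *
s=state(); print(s["position"],s["contact_force"],s["torque"])
d=eyes.snapshot("side"); a=cv2.resize(d["img"][60:200,230:400],None,fx=4,fy=4,interpolation=cv2.INTER_CUBIC); cv2.imwrite("pics/s2.png",a)
E
```

```text
t: 3.48
position: [0.5806, 0.2555, 0.2256]
tcp_rot: [0.995, 0.102, 0.002, -0.0]
contact_force: [0.2, 0.3, -0.8]
width: -0.0001
t: 4.15
position: [0.5271, 0.2444, 0.2067]
tcp_rot: [0.995, 0.102, -0.0, 0.0]
contact_force: [2.1, 1.2, -0.1]
width: -0.0
[0.52710993 0.24435571 0.20672796] [ 2.13653399  1.17658471 -0.06304285] [ 0.01754565 -0.32971618 -0.01539773]
```

View pics/s2.png

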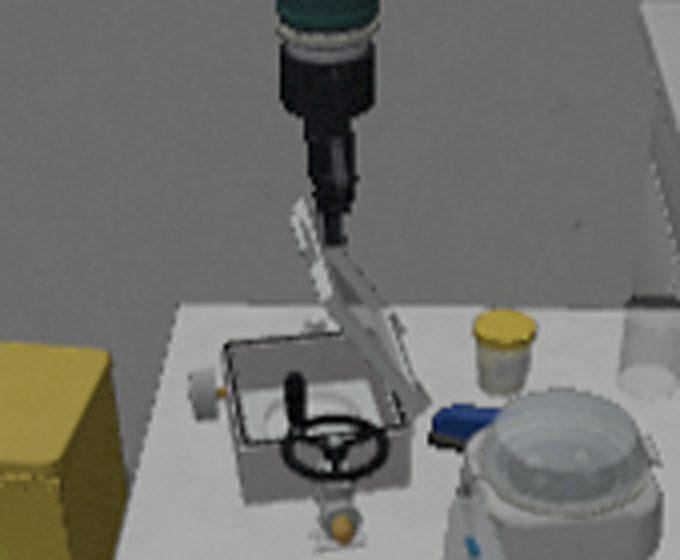

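The finger at about (333,235) is pushing the lid's upper bar and the lid is coming down, with about 2.4 N. I'll continue along the arc.

```bash
python3 -m pendant '{"gripper":[0,0,0,0,0,0,0,0],"travel":[[-0.0063,0,0.0041],[-0.0063,0,0.0041],[-0.0063,0,0.0041],[-0.0063,0,0.0041],[-0.0054,0,0.0053],[-0.0054,0,0.0053],[-0.0054,0,0.0053],[-0.0054,0,0.0053]],"twist":[0,0,0,0,0,0,0,0]}'
python3 -m pendant '{"gripper":[0,0,0,0,0,0,0,0],"travel":[[-0.0042,0,0.0063],[-0.0042,0,0.0063],[-0.0042,0,0.0063],[-0.0042,0,0.0063],[-0.0029,0,0.007],[-0.0029,0,0.007],[-0.0029,0,0.007],[-0.0029,0,0.007]],"twist":[0,0,0,0,0,0,0,0]}'
python3 -m pendant '{"gripper":[0,0,0,0,0,0,0,0],"travel":[[-0.0009,0,0.0037],[-0.0009,0,0.0037],[-0.0009,0,0.0037],[-0.0009,0,0.0037],[-0.0005,0,0.002],[-0.0005,0,0.002],[-0.0005,0,0.002],[-0.0005,0,0.002]],"twist":[0,0,0,0,0,0,0,0]}'
python3 -m pendant '{"gripper":[0,0,0,0],"travel":[[0,0,0.002],[0,0,0.002],[0,0,0.001],[0,0,0]],"twist":[0,0,0,0]}'
```

```text
t: 4.87
position: [0.4817, 0.2349, 0.1691]
tcp_rot: [0.995, 0.102, 0.0, -0.0]
contact_force: [2.0, -0.2, -0.2]
width: -0.0001
t: 5.53
position: [0.4544, 0.2293, 0.1158]
tcp_rot: [0.995, 0.102, 0.0, -0.0]
contact_force: [0.9, 0.7, 1.3]
width: -0.0003
t: 6.2
position: [0.4493, 0.2282, 0.0937]
tcp_rot: [0.995, 0.102, 0.0, -0.0]
contact_force: [0.6, 0.3, 1.0]
width: -0.0003
t: 6.53
position: [0.4488, 0.2281, 0.0885]
tcp_rot: [0.995, 0.102, -0.0, -0.0]
contact_force: [0.1, 0.5, 0.5]
width: -0.0002
```

```bash
python3 -m pendant '{"gripper":[0,0,0,0],"travel":[[0,0,0.001],[0,0,0.001],[0,0,0.001],[0,0,0]],"twist":[0,0,0,0]}'
python3 -m pendant '{"gripper":[0,0,0,0],"travel":[[0,0,0.001],[0,0,0.001],[0,0,0],[0,0,0]],"twist":[0,0,0,0]}'
```

```text
t: 6.87
position: [0.449, 0.2282, 0.086]
tcp_rot: [0.995, 0.102, 0.0, -0.0]
contact_force: [-1.7, -0.1, 3.3]
width: 0.0001
t: 7.2
position: [0.449, 0.2282, 0.0857]
tcp_rot: [0.995, 0.102, 0.0, -0.0]
contact_force: [-6.7, -1.8, 24.3]
width: -0.0002
```

The lid is shut: the tip stopped at 85.7 mm, against 86 mm expected, with 24 N. I'll retreat, open the fingers and go above the handle.

```bash
python3 -m pendant '{"gripper":[0,0,0,0.085,0.085,0.085,0.085,0.085],"travel":[[0,0,-0.005],[0,0,-0.03],[0,0,-0.035],[0,0,-0.035],[0,0,-0.035],[0,0,-0.02],[0.01,0.035,0],[0.01,0.035,0]],"twist":[0,0,0,0,0,0,0,0]}' 
python3 -m pendant '{"gripper":[0.085,0.085,0.085,0.085],"travel":[[0.01,0.035,0],[0,0.0115,0],[0,0,0],[0,0,0]],"twist":[0,0,0,0]}'
python3 - <<'E'
from station import state,eyes
from h import *
s=state(); print(s["position"],s["tcp_rot"],s["width"]); d=eyes.snapshot("wrist"); cv2.imwrite("pics/w2.png",d["img"]); np.savez("w2.npz",**d,p=s["position"],q=s["tcp_rot"])
E
```

```text
t: 7.87
position: [0.4839, 0.1645, 0.246]
tcp_rot: [0.995, 0.104, 0.002, -0.0]
contact_force: [0.1, -0.1, 0.2]
width: 0.0608
t: 8.2
position: [0.5018, 0.1199, 0.2435]
tcp_rot: [0.995, 0.101, -0.0, -0.0]
contact_force: [0.4, 0.1, -0.5]
width: 0.0848
[0.50175986 0.11985763 0.2434888 ] [ 9.94868368e-01  1.01176410e-01 -3.68355018e-04 -3.59775334e-04] 0.08475618263723039
```

View pics/w2.png

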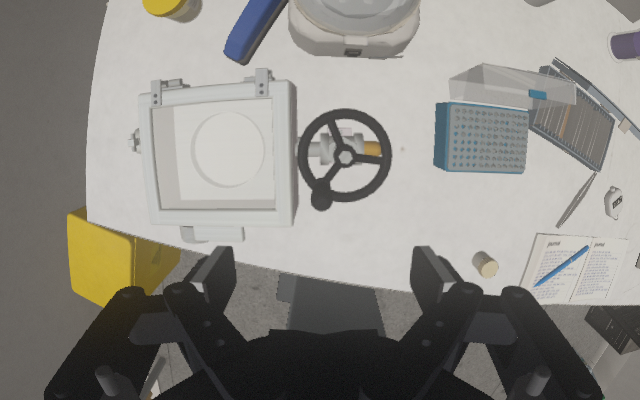

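The lid is seen shut and flat. The handle top is at (321,201) and the wheel hub at (345,156).

```bash
python3 - <<'E'
from h import *
d=dict(np.load("w2.npz")); H=wray(d,321,202,.159); W=wray(d,345,155,.1); N=wray(d,345,157,.107)
print(H,W,N,np.linalg.norm(H[:2]-W[:2])); x=np.array([np.cos(.203),np.sin(.203)]); y=np.array([x[1],-x[0]]); e=H[:2]-d["p"][:2]; print("tool dx dy",e@x,e@y)
print("ang",np.arctan2(*(H-W)[1::-1]))
E
```

```text
[0.50394831 0.1228816  0.159     ] [0.53607477 0.10705632 0.1       ] [0.53508561 0.10734271 0.107     ] 0.035812697893622666
tool dx dy 0.002753169095188871 -0.0025206658683813426
ang 2.6838880322419665
```

```bash
python3 -m pendant '{"gripper":[0.085,0.085,0.085,0.085,0.085,0.085,0.02,0.005],"travel":[[0.003,-0.0025,0.02],[0,0,0.03],[0,0,0.03],[0,0,0.03],[0,0,0.0135],[0,0,0],[0,0,0],[0,0,0]],"twist":[0,0,0,0,0,0,0,0]}' 60
python3 -m pendant '{"gripper":[0.005,0.005,0.005,0.005,0.005,0.005],"travel":[[0,0,0],[0,0,0],[0,0,0],[0,0,0],[0,0,0],[0,0,0]],"twist":[0,0,0,0,0,0]}' 60
python3 - <<'E'
import numpy as np
r=.036
for a in (142.15,*range(135,-226,-15)):
    b=a-15 if a!=142.15 else 135
    A,B=np.radians([a,b]); print(a,'->',b,f"[{r*(np.cos(B)-np.cos(A)):.4f},{-r*(np.sin(B)-np.sin(A)):.4f},0]")
E
```

```text
t: 8.92
position: [0.505, 0.1242, 0.1212]
tcp_rot: [0.995, 0.103, 0.001, -0.0]
contact_force: [-0.2, -0.4, 1.0]
width: 0.0632
t: 9.42
position: [0.5053, 0.1231, 0.1214]
tcp_rot: [0.995, 0.102, 0.001, 0.0]
contact_force: [-0.6, -0.9, 6.2]
width: 0.0169
142.15 -> 135 [0.0030,-0.0034,0]
135 -> 120 [0.0075,-0.0057,0]
120 -> 105 [0.0087,-0.0036,0]
105 -> 90 [0.0093,-0.0012,0]
90 -> 75 [0.0093,0.0012,0]
75 -> 60 [0.0087,0.0036,0]
60 -> 45 [0.0075,0.0057,0]
45 -> 30 [0.0057,0.0075,0]
30 -> 15 [0.0036,0.0087,0]
15 -> 0 [0.0012,0.0093,0]
0 -> -15 [-0.0012,0.0093,0]
-15 -> -30 [-0.0036,0.0087,0]
-30 -> -45 [-0.0057,0.0075,0]
-45 -> -60 [-0.0075,0.0057,0]
-60 -> -75 [-0.0087,0.0036,0]
-75 -> -90 [-0.0093,0.0012,0]
-90 -> -105 [-0.0093,-0.0012,0]
-105 -> -120 [-0.0087,-0.0036,0]
-120 -> -135 [-0.0075,-0.0057,0]
-135 -> -150 [-0.0057,-0.0075,0]
-150 -> -165 [-0.0036,-0.0087,0]
-165 -> -180 [-0.0012,-0.0093,0]
-180 -> -195 [0.0012,-0.0093,0]
-195 -> -210 [0.0036,-0.0087,0]
-210 -> -225 [0.0057,-0.0075,0]
-225 -> -240 [0.0075,-0.0057,0]
```

Gripped: width 17 mm on the 18 mm handle. I'll turn clockwise, with the first 82° in one call.

```bash
python3 -m pendant '{"gripper":[0.005,0.005,0.005,0.005,0.005,0.005,0.005],"travel":[[0.003,-0.0034,0],[0.0075,-0.0057,0],[0.0087,-0.0036,0],[0.0093,-0.0012,0],[0.0093,0.0012,0],[0.0087,0.0036,0],[0,0,0]],"twist":[0,0,0,0,0,0,0]}' 60
python3 -c "
from station import state
s=state();print(s['position'],s['contact_force'],s['torque'],s['width'])"
```

```text
t: 10.0
position: [0.5495, 0.1402, 0.1213]
tcp_rot: [0.995, 0.102, 0.0, 0.001]
contact_force: [-0.3, -6.3, 6.9]
width: 0.0164
[0.54945233 0.14021882 0.12128603] [-0.33903994 -6.2594372   6.87056069] [-0.98240254  0.00990738  0.05107203] 0.016406597925408786
```

```bash
python3 -m pendant '{"gripper":[0.005,0.005,0.005],"travel":[[0.0075,0.0057,0],[0.0057,0.0075,0],[0,0,0]],"twist":[0,0,0]}' 60
```

```text
t: 10.25
position: [0.5642, 0.1301, 0.1213]
tcp_rot: [0.995, 0.102, -0.0, 0.0]
contact_force: [-2.4, -5.2, 7.7]
width: 0.0165
```

```bash
python3 -m pendant '{"gripper":[0.005,0.005,0.005],"travel":[[0.0036,0.0087,0],[0.0012,0.0093,0],[0,0,0]],"twist":[0,0,0]}' 60
```

```text
t: 10.5
position: [0.5724, 0.1138, 0.1213]
tcp_rot: [0.995, 0.102, 0.0, -0.0]
contact_force: [-2.1, -3.0, 6.9]
width: 0.0164
```

```bash
python3 -m pendant '{"gripper":[0.005,0.005,0.005],"travel":[[-0.0012,0.0093,0],[-0.0036,0.0087,0],[0,0,0]],"twist":[0,0,0]}' 60
```

```text
t: 10.75
position: [0.5723, 0.1117, 0.1217]
tcp_rot: [0.995, 0.098, 0.004, -0.014]
contact_force: [0.7, 63.2, 0.5]
width: 0.0167
```

Stop reached: 63 N with no further motion. I'll take back most of the overrun, leave a light push, and read the position at the stop.

```bash
python3 -m pendant '{"gripper":[0.005,0.005,0.005,0.005],"travel":[[0.0036,-0.0087,0],[0.001,-0.0065,0],[0,0,0],[0,0,0]],"twist":[0,0,0,0]}' 60
python3 - <<'E'
from station import state,eyes
from h import *
s=state();print(s['position'],s['tcp_rot'],s['contact_force'],s['torque'],s['width'])
d=eyes.snapshot("wrist"); cv2.imwrite("pics/w3.png",d["img"]); np.savez("w3.npz",**d,p=s["position"],q=s["tcp_rot"])
E
```

```text
t: 11.08
position: [0.5723, 0.1134, 0.1214]
tcp_rot: [0.995, 0.103, 0.0, -0.001]
contact_force: [-2.4, 5.1, 8.7]
width: 0.0167
[0.57227987 0.11343459 0.12141774] [ 9.94725522e-01  1.02569300e-01  2.73763075e-04 -7.73851183e-04] [-2.39910664  5.08341375  8.6587106 ] [ 0.69524763  0.49757918 -0.02101422] 0.016655082769799354
```

View pics/w3.png

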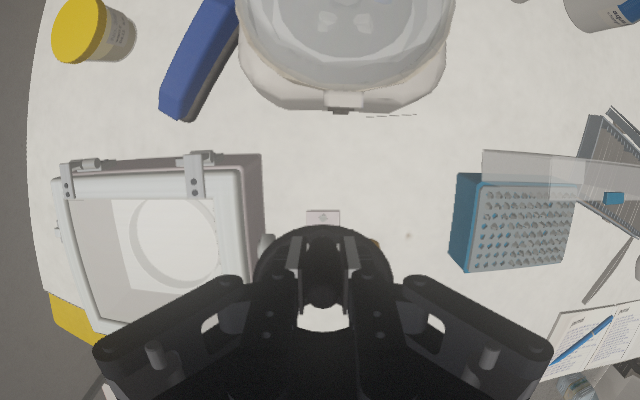

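The wheel is against its stop with the handle still between the fingers. Stop reference is the TCP at (0.5723, 0.1134). Now I'll open by the first turn, counter-clockwise.

```bash
python3 -m pendant '{"gripper":[0.005,0.005,0.005,0.005,0.005,0.005,0.005],"travel":[[0.0002,-0.0028,0],[-0.0012,-0.0093,0],[-0.0036,-0.0087,0],[-0.0057,-0.0075,0],[-0.0075,-0.0057,0],[-0.0087,-0.0036,0],[-0.0093,-0.0012,0]],"twist":[0,0,0,0,0,0,0]}' 60
python3 -m pendant '{"gripper":[0.005,0.005,0.005,0.005,0.005,0.005],"travel":[[-0.0093,0.0012,0],[-0.0087,0.0036,0],[-0.0075,0.0057,0],[-0.0057,0.0075,0],[-0.0036,0.0087,0],[-0.0012,0.0093,0]],"twist":[0,0,0,0,0,0]}'
python3 -m pendant '{"gripper":[0.005,0.005,0.005,0.005,0.005,0.005],"travel":[[0.0012,0.0093,0],[0.0036,0.0087,0],[0.0057,0.0075,0],[0.0075,0.0057,0],[0.0087,0.0036,0],[0.0093,0.0012,0]],"twist":[0,0,0,0,0,0]}'
python3 -m pendant '{"gripper":[0.005,0.005,0.005,0.005,0.005,0.005,0.005],"travel":[[0.0093,-0.0012,0],[0.0087,-0.0036,0],[0.0075,-0.0057,0],[0.0057,-0.0075,0],[0.0036,-0.0087,0],[0.0012,-0.0093,0],[0,0,0]],"twist":[0,0,0,0,0,0,0]}'
```

```text
t: 11.72
position: [0.5319, 0.1419, 0.1216]
tcp_rot: [0.995, 0.103, 0.003, 0.001]
contact_force: [5.2, -6.1, 1.1]
width: 0.0166
t: 12.22
position: [0.5013, 0.1004, 0.1214]
tcp_rot: [0.995, 0.102, 0.001, -0.001]
contact_force: [-0.3, 4.6, 10.3]
width: 0.0166
t: 12.72
position: [0.543, 0.0706, 0.1213]
tcp_rot: [0.995, 0.102, -0.001, 0.001]
contact_force: [-3.9, -2.1, 12.1]
width: 0.0167
t: 13.3
position: [0.5719, 0.1151, 0.1214]
tcp_rot: [0.995, 0.102, 0.0, 0.0]
contact_force: [-1.7, 2.5, 9.7]
width: 0.0168
```

```bash
python3 -m pendant '{"gripper":[0.005,0.005,0.005,0.005,0.005,0.005],"travel":[[-0.0012,-0.0093,0],[-0.0036,-0.0087,0],[-0.0057,-0.0075,0],[-0.0075,-0.0057,0],[-0.0087,-0.0036,0],[-0.0093,-0.0012,0]],"twist":[0,0,0,0,0,0]}' 60
python3 -m pendant '{"gripper":[0.005,0.005,0.005,0.005,0.005,0.005],"travel":[[-0.0093,0.0012,0],[-0.0087,0.0036,0],[-0.0075,0.0057,0],[-0.0057,0.0075,0],[-0.0036,0.0087,0],[-0.0012,0.0093,0]],"twist":[0,0,0,0,0,0]}'
python3 -m pendant '{"gripper":[0.005,0.005,0.005,0.005,0.005,0.005],"travel":[[0.0012,0.0093,0],[0.0036,0.0087,0],[0.0057,0.0075,0],[0.0075,0.0057,0],[0.0087,0.0036,0],[0.0093,0.0012,0]],"twist":[0,0,0,0,0,0]}'
python3 -m pendant '{"gripper":[0.005,0.005,0.005,0.005,0.005,0.005,0.005,0.005],"travel":[[0.0093,-0.0012,0],[0.0087,-0.0036,0],[0.0075,-0.0057,0],[0.0057,-0.0075,0],[0.0036,-0.0087,0],[0.0009,-0.006,0],[0,0,0],[0,0,0]],"twist":[0,0,0,0,0,0,0,0]}'
python3 -c "
from station import state
s=state();print(s['position'],s['contact_force'],s['joints'])"
```

```text
t: 13.8
position: [0.5311, 0.1418, 0.1215]
tcp_rot: [0.995, 0.102, 0.002, 0.001]
contact_force: [5.2, -4.1, 4.4]
width: 0.0166
t: 14.3
position: [0.5013, 0.1003, 0.1213]
tcp_rot: [0.995, 0.102, 0.001, -0.001]
contact_force: [0.6, 3.8, 8.0]
width: 0.0167
t: 14.8
position: [0.543, 0.0706, 0.1213]
tcp_rot: [0.995, 0.102, -0.001, 0.001]
contact_force: [-4.3, -1.0, 12.6]
width: 0.0166
t: 15.47
position: [0.5726, 0.1115, 0.1214]
tcp_rot: [0.995, 0.102, 0.0, -0.0]
contact_force: [-0.5, 2.5, 9.2]
width: 0.0168
[0.57259343 0.11151171 0.1213874 ] [-0.46555203  2.45703738  9.20903895] [7.36500292e-02 4.53023120e-01 1.66642209e+00 5.53760617e-04
 1.02125521e+00 1.43922918e+00]
```

```bash
python3 -m pendant '{"gripper":[0.005,0.005,0.005,0.005,0.005],"travel":[[0,-0.001,0],[0,-0.0012,0],[0,0,0],[0,0,0],[0,0,0]],"twist":[0,0,0,0,0]}' 60
python3 -c "
from station import state
s=state();print(s['position'],s['contact_force'],s['width'])"
```

```text
t: 15.88
position: [0.5724, 0.1126, 0.1214]
tcp_rot: [0.995, 0.102, 0.001, 0.0]
contact_force: [-0.3, -1.0, 8.7]
width: 0.0164
[0.57240175 0.1126092  0.12139764] [-0.29585864 -1.04251162  8.71626066] 0.01637496484312294
```

```bash
python3 -m pendant '{"gripper":[0.005,0.005,0.005,0.005,0.005],"travel":[[0,-0.0008,0],[0,-0.0008,0],[0,0,0],[0,0,0],[0,0,0]],"twist":[0,0,0,0,0]}' 60
python3 - <<'E'
from station import state,eyes
from h import *
s=state();print(s['position'],s['contact_force'],s['width'])
d=eyes.snapshot("wrist"); np.savez("w4.npz",**d,p=s["position"],q=s["tcp_rot"])
a=np.load("w3.npz")["img"]; b=d["img"]
f=lambda i: cv2.resize(i[215:320,245:400],None,fx=5,fy=5,interpolation=cv2.INTER_CUBIC)
g=lambda i: np.clip(f(i).astype(float)*2,0,255).astype(np.uint8)
o=np.vstack([g(a),g(b)]); o=cv2.resize(o,None,fx=.57,fy=.57); print(o.shape); cv2.imwrite("pics/cmp.png",o)
E
```

```text
t: 16.3
position: [0.5721, 0.114, 0.1214]
tcp_rot: [0.995, 0.102, 0.001, 0.001]
contact_force: [0.5, -2.7, 8.7]
width: 0.0166
[0.57214706 0.11400283 0.12141816] [ 0.50656338 -2.68652213  8.70999312] 0.016565524261249295
(598, 442, 3)
```

View pics/cmp.png

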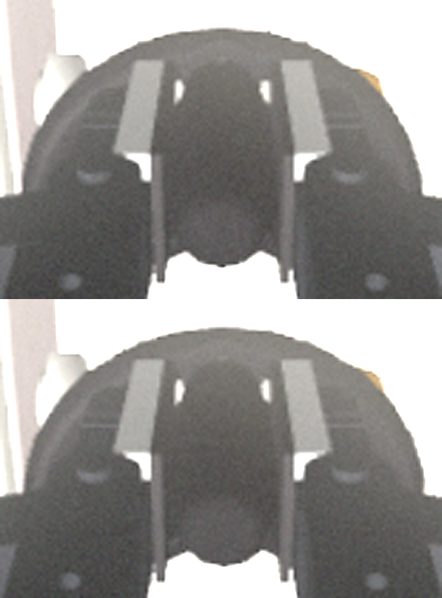

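The two crops (at the stop, and now) match: the handle tip is at u≈222 in both, between the pads. The setting is within about 1° of two turns, so I'll hand in.

```bash
python3 -c "
from station import job,state
print(state()['t'],job.hand_in())"
```

```text
the job is handed in; nothing more can be done
16.35 None
```

The chamber is ready for pumping down, and I handed the job in at 16.4 s of the 72 s allowed.

- **Lid:** I pushed it down along its arc with the closed fingers. The fingertips stopped at 85.7 mm (86 mm expected when shut) under a 24 N press. A wrist picture after release showed it flat and shut.
- **Valve:** I gripped the handle at 60 N and turned the wheel clockwise until it hit the stop. The wrist force reached about 63 N there because the commanded move overran; I took most of that back at once. Then I opened it two full turns counter-clockwise.
- **Last checks:**
  - The tool is back within about 0.6 mm of where it was at the stop, so the setting is within about 1° of two turns.
  - A wrist picture at the end matches the one taken at the stop.
  - The handle is still gripped (16.6 mm reading on the 18 mm handle), with about 3 N of leftover sideways push, which is below the roughly 3.5 N it takes to turn the wheel.
- **Not fully settled:** sideways force readings while turning did not always match the direction of drag, so I judged the final angle by position and picture instead. I made no final check of the bystanders. They looked undisturbed in the wrist views, and nothing unexpected touched the arm.

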